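# Crank the stuck coil free and hang it on the rack

## Task

A potted coil is still stuck on the sprung mandrel of the crank-driven coil puller. Turn the rotary rack so that its one empty peg points to the front edge of the bench, wind the puller's crank anticlockwise (seen from above) until the resistance suddenly drops away and stop there at once, so that the freed coil is still carried by the nose of the mandrel; then draw the coil straight off the nose and hang it on the empty peg, pushed well on. Keep the coil about level throughout and never let it drop.

Things in the scene. Friction and masses are not known exactly. Their poses are not given: they have to be found in the camera images.
- puller: Coil puller, fixed: grey gear housing 153 mm high and upright steel stripper plate (110 mm wide, top at 140 mm) on a foot plate 124x304x14 mm. Origin: middle of the foot's underside; z up; -y runs along the mandrel (22 mm square bar, centre line 115 mm up) from the housing to the coil's closed end: the way the coil is drawn off. The stripper plate's face to the coil is at y = -30 mm.
- crank_axis (a point): Point on the crank's upright axis, at the mid height of its grip, 198 mm above the bench (puller frame: x 0, y +85 mm). Anticlockwise from above draws the mandrel back, 20 mm a turn; clockwise is blocked at the start. The coil comes free after 0.8 to 1.5 turns, differing each time and not to be seen from outside. A turn after that the nose hardly carries the coil any more and it tips off.
- crank_knob (a point): Middle of the crank's upright black round grip, 20 mm thick, 42 mm tall (179 to 221 mm up); it spins freely on its pin and travels on a level circle of 48 mm radius round crank_axis, the crank's arm under it. It starts anywhere on that circle. Moving it takes 12 to 20 N along its path while the coil is stuck (at a pause 1 to 10 N may remain), then suddenly 1 to 4 N (about 0 at a pause).
- coil_mid (a point): Middle of the coil to be freed, 100 mm long, 0.75 kg, level, 115 mm above the bench at the start. Copper-coloured winding, 48x48 mm square, from 8 to 94 mm behind the mouth; steel plate 60x60x8 mm at the mouth, against the stripper plate; black cap 52x52x6 mm closing the other end. Axes: y along the bore, out of the mouth; z up. Square blind bore 28x28 mm, 94 mm deep.
- coil_mouth (a point): Centre of the coil's open end, in the outer face of its steel plate, 50 mm from coil_mid; same axes. The coil balances about 35 mm from here. Stuck, it needs over 120 N to pull off; freed, it may jump up to 8 mm along the puller's -y, settles under 1 mm onto the mandrel's smooth nose (22x23 mm), which reaches up to 62 mm into the bore, and slides off along -y.
- rack_centre (a point): Rotary rack: fixed round foot 170 mm across, post, and a turret with four pegs at right angles. This fixed point is on its upright axis, 168 mm above the bench; -x points to the bench's front edge (world -x). Hub 54 mm across, 146 to 190 mm up, cap to 202 mm. The turret stays where it is left (friction 0.12 N m) and may be turned by pushing a peg or hung coil sideways.
- peg_root (a point): Where the empty peg leaves the hub, 28 mm from the axis, 168 mm above the bench. Turns with the turret: -x along the peg outwards, z up. The other three pegs carry shorter fixed coils, out to 105 mm from the axis. A coil hung here has its mouth at the hub, its closed end outwards and its centre line 8 mm below the peg's.
- peg_tip (a point): Free end of the empty peg: steel rod 12 mm thick, 72 mm long from the root, rising 7 mm towards its round tip.
- coil: The coil itself; this origin is the same point as coil_mouth, with the same axes.

How it is judged:
By the outcome, as a careful person would: the job done as asked, in the order asked, and still so for the second after the job is handed in, with the robot touching nothing.
It also fails if it takes over 70 s, if anything falls off the work surface, if the arm or the gripper's body presses on something with over 40 N, if the wrist force passes 120 N, or if a joint passes its speed limit or range.

## Robot

A 6-joint arm with a two-finger parallel gripper is mounted at the origin on a cart in front of the work surface, level with it; the furniture and walls round the work are solid. World frame = base frame: x ahead of the robot, y to its left, z up, the work surface at z = 0. Lengths are in m, angles in rad, forces in N, time in s.
With the tool pointing down it reaches from about 0.35 to 0.775 m from the base axis. Payload 5.5 kg.
Tool frame: the origin (TCP) lies at the very end of the fingers, on their centre line; the grasp point (between the pads) lies env.pinch_z behind it (env.pinch_z is the distance from the TCP to the grasp point, in m); z points along the fingers, y is the line along which they close (so a half turn about z gives the same grasp; the last joint's range is limited). The gripper opens to 85 mm and grips with 20 to 120 N. Pads are 22 mm wide; open, the fingers measure 114 mm over their backs; the gripper's body (76 mm by 85 mm) begins 54 mm behind the grasp point. The pads swing forward as they close: fully open they stand 13 mm farther back than shut.
Start: joints at [1.16, 0.313, 0.046, 1.304, 0, 1.431], TCP at [0.154, 0.554, 0.231] pointing down, gripper open.
Joint ranges: [-2.76, 2.76], [-0.86, 1.69], [-1.03, 1.26], [-2.2, 2.34], [-1.47, 1.5], [-3.14, 3.14]. Speed limits (rad/s): [2.57, 2.57, 3.14, 3.14, 3.14, 3.14].

## Interface

Orientations are given as a unit quaternion [w, x, y, z].
In Python, from workcell import env, eyes gives the robot as it stands.
- The arm moves only by the shell command python3 -m jog 'ROWS' [FORCE]. ROWS is JSON, one flat list of numbers, 7 for each row, row after row: the shift along the world's x, y, z as a fraction of full scale, then the turn, a rotation vector about the world's x, y, z as a fraction of full scale, then the opening, from -1 (shut) to 1 (fully open), so that 0 is half open. A call has 1 to 12 rows; each row is the pose to reach, as a shift and turn from the pose commanded when the call began, turning the shorter way round; what a row does not reach only later rows make up. Full scale, the value 1, is 20 cm for a shift and pi rad for a turn. A row lasts 1/12 s, in which the tool goes at most 41.7 mm and 7.16 degrees, less where a joint would pass 70% of its speed; a pose out of reach is approached as far as the arm can. A call with a number of a shift or a turn outside -1 to 1 is refused whole. A call with a gripper value outside its range is refused whole. The fingers move at their own pace and stop on an object; FORCE is the grip in N (left out, the last holds). Time passes only in rows, so rows that repeat a pose let the fingers close. It gives the time, the measured TCP pose, the force, the opening and the grip force at its end, in the units of the state.
- env.get_state(): the state, without advancing time (a new reading comes with each control period).
- eyes.read_camera(name): name is "scene" or "top" or "wrist"; returns (picture, depth): 384x512x3 uint8, red, green, blue; 384x512 float32, m along the optical axis (not along the pixel's ray), 0 where there is no reading.
- eyes.calibration(name): a dict with "fx", "fy", "cx", "cy" (pixels), "R" (3x3) and "t" (3): a world point X has camera coordinates R X + t; the wrist camera has in their place "tool_from_camera" (4x4, takes a point from camera to tool coordinates, whose origin is the TCP and whose axes are the flange's). Camera axes: x right, y down, z forward; pixel columns grow to the right and rows downward; lengths in m; the calibration is good to about 2 mm. A picture is of the moment at which its call begins: read the wrist's pose just before it. calibration takes no time and is no camera call.
- env.hand_in(): hands the job in; it is judged then, once.
The state is a dict: "clock": time; "joint_pos": joint angles; "qvel": joint speeds; "tau": joint torques, N m; "tcp_pos": TCP position; "orientation": TCP orientation; "wrist_force": force on the tool from outside, world axes, zero at the start; "ft_torque": the same for the moment, N m; "finger_gap": finger opening in m; "grip_force": force on a finger pad.
Only numpy, scipy, OpenCV 4.12 (cv2) and the standard library are available. Lean on these libraries where they do the work, as an engineer would, in place of code of your own. Each camera call takes 0.05 s, during which the arm holds its last target. There are 200 camera calls.

## Working session

There is one attempt and no reset: what is moved stays moved. The work goes in short steps, Python scripts to look and compute and a shell command to move; the robot and the scene stay as the last step left them, time stands still between calls to the robot, and variables do not carry over. Pictures are saved under pics/ and viewed, at most 10 in all, crops included, and the job is handed in when it is done.

```bash
ls; mkdir -p pics
python3 - <<'E'
from workcell import env, eyes
import cv2,numpy as np
for n in("scene","top"):
    p,d=eyes.read_camera(n); cv2.imwrite(f"pics/{n}0.png",p[:,:,::-1]); np.save(f"pics/{n}0.npy",d)
    c=eyes.calibration(n); print(n,c)
print(eyes.calibration("wrist")); print(env.get_state(),env.pinch_z)
E
```

```text
pics
scene {'fx': 475.60396627767335, 'fy': 475.60396627767335, 'cx': 262.11421309209004, 'cy': 185.33763461431104, 'R': array([[ 0.80099145, -0.59865161, -0.00538005],
       [-0.53157147, -0.70704734, -0.46638592],
       [ 0.27539873,  0.37643102, -0.88456499]]), 't': array([-0.46961671,  0.2607897 ,  1.2686873 ])}
top {'fx': 448.2413176104499, 'fy': 448.2413176104499, 'cx': 258.7272144014189, 'cy': 199.67035973647026, 'R': array([[-0.01122112, -0.99974477, -0.01960801],
       [-0.99918994,  0.01196845, -0.03842167],
       [ 0.03864654,  0.01916099, -0.99906922]]), 't': array([-0.07026969,  0.49346731,  1.30407369])}
{'fx': 328.8176257693877, 'fy': 328.8176257693877, 'cx': 261.7372699818803, 'cy': 193.95359427528288, 'tool_from_camera': array([[-1.41580735e-03, -9.49730056e-01, -3.13066791e-01,
         8.06102106e-02],
       [ 9.99998558e-01, -1.63825374e-03,  4.47487615e-04,
        -1.17542165e-03],
       [-9.37875280e-04, -3.13065706e-01,  9.49731006e-01,
        -1.42411587e-01],
       [ 0.00000000e+00,  0.00000000e+00,  0.00000000e+00,
         1.00000000e+00]])}
{'clock': 0.1, 'joint_pos': array([1.16044291e+00, 3.13907661e-01, 4.50836672e-02, 1.30361847e+00,
       3.19403471e-05, 1.43123713e+00]), 'qvel': array([ 8.15143986e-05, -2.79898621e-03,  1.90028952e-03,  3.74104321e-04,
        3.68273788e-04, -4.35393296e-04]), 'tau': array([ 3.53453855e-03, -4.81726456e+01,  2.99241936e+01,  1.27108191e-02,
       -1.10825206e-04, -1.95586847e-05]), 'tcp_pos': array([0.15360023, 0.55362096, 0.23050444]), 'orientation': array([-2.38837188e-04,  1.34983765e-01,  9.90847468e-01, -7.87814886e-04]), 'wrist_force': array([-0.7626197 ,  0.20755649, -0.36264114]), 'ft_torque': array([ 0.00648157,  0.00812693, -0.01466069]), 'grip_force': 0.0, 'finger_gap': 0.08563825235319242} 0.0187
```

View pics/top0.png

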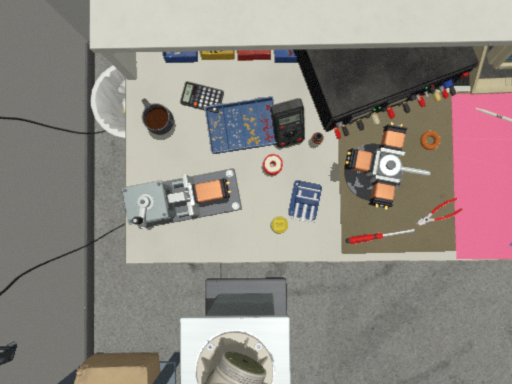

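View pics/scene0.png

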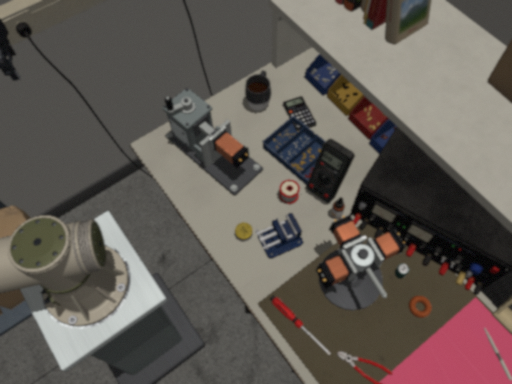

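The top view (up = +x, left = +y) shows the puller with its crank near (147,203), the coil near (211,190), the rack hub near (390,165), and the empty peg pointing right to about (430,173). I'll zoom in on the puller and the rack.

Run:
```python
import cv2,numpy as np
a=cv2.imread("pics/top0.png"); s=cv2.imread("pics/scene0.png")
f=lambda i,x,y,w,h:cv2.resize(i[y:y+h,x:x+w],(400,300),interpolation=cv2.INTER_CUBIC)
cv2.imwrite("pics/z0.png",np.vstack([np.hstack([f(a,120,160,128,96),f(a,330,110,128,96)]),np.hstack([f(s,150,80,128,96),f(s,300,205,128,96)])]))
```

```text
(no output)
```

View pics/z0.png

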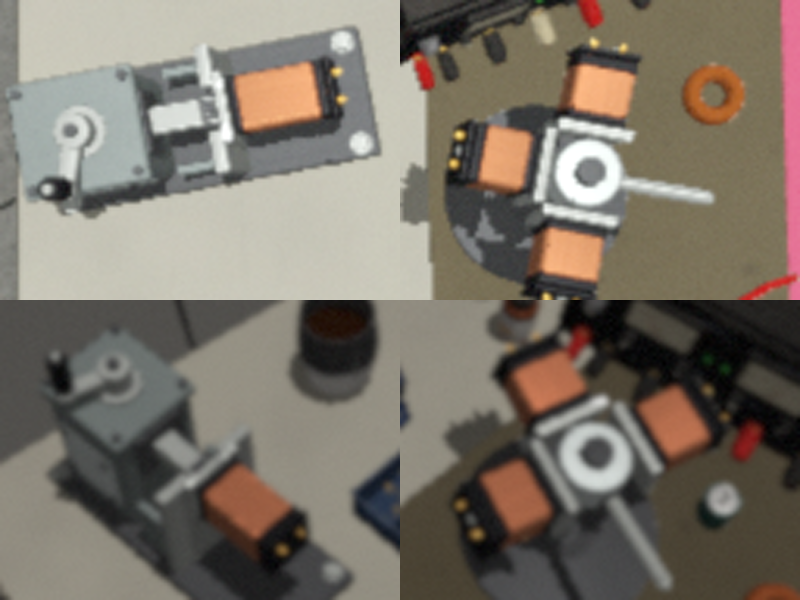

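The crops show, at 3.125x:
- **Crank:** hub at top pixel (144,201.6) and knob top at (136.6,219.8).
- **Coil:** copper top face spanning crop x 232–325, y 62–130.
- **Rack:** cap centre at (390.2,165) and peg tip at (429.8,173.4), with the root near (400,168.5).

Next I'll cast rays for these points.

```bash
cat > h.py <<'E'
import numpy as np
from workcell import env, eyes
def ray(n,u,v,T=None):
    c=eyes.calibration(n); d=np.array([(u-c['cx'])/c['fx'],(v-c['cy'])/c['fy'],1.])
    if 'R' in c: return -c['R'].T@c['t'], c['R'].T@d
    M=T@c['tool_from_camera']; return M[:3,3],M[:3,:3]@d
def onz(n,u,v,z,T=None):
    o,d=ray(n,u,v,T); return o+d*(z-o[2])/d[2]
def tri(*rs):
    A=[];b=[]
    for o,d in rs:
        P=np.eye(3)-np.outer(d,d)/(d@d); A.append(P); b.append(P@o)
    return np.linalg.solve(sum(A),sum(b))
E
python3 - <<'E'
from h import *
np.set_printoptions(precision=4,suppress=True)
tp=lambda x,y,ox,oy:(x/3.125+ox,y/3.125+oy)
T=lambda x,y:tp(x,y,120,160); R=lambda x,y:tp(x-400,y,330,110)
S=lambda x,y:tp(x,y-300,150,80); Q=lambda x,y:tp(x-400,y-300,300,205)
print("hub",onz("top",*T(75,130),.198), "knob",onz("top",*T(50,187),.221))
print("tri hub",tri(ray("top",*T(73,130)),ray("scene",*S(114,364))))
print("tri knob",tri(ray("top",*T(50,187)),ray("scene",*S(60,357))))
for p in[(232,75),(318,62),(325,118),(238,130)]: print("cu",onz("top",*T(*p),.139))
print("plate bolts",onz("top",*T(342,40),.016),onz("top",*T(361,143),.016))
print("cap",onz("top",*R(588,172),.202),"tri",tri(ray("top",*R(588,172)),ray("scene",*Q(597,457))))
print("tip",onz("top",*R(712,198),.175),"tri",tri(ray("top",*R(712,198)),ray("scene",*Q(665,584))))
print("root",onz("top",*R(625,183),.168))
E
```

```text
hub [0.4839 0.2094 0.198 ] knob [0.4383 0.2229 0.221 ]
tri hub [0.4849 0.214  0.1862]
tri knob [0.4398 0.2214 0.2232]
cu [0.5312 0.0919 0.139 ]
cu [0.5413 0.0188 0.139 ]
cu [0.4937 0.0132 0.139 ]
cu [0.4845 0.0871 0.139 ]
plate bolts [0.572  0.0086 0.016 ] [ 0.4754 -0.0083  0.016 ]
cap [ 0.5675 -0.408   0.202 ] tri [ 0.5702 -0.413   0.1866]
tip [ 0.548  -0.5154  0.175 ] tri [ 0.5473 -0.5129  0.1819]
root [ 0.5619 -0.4474  0.168 ]
```

```bash
python3 -m jog '[0.37,-0.5,0.75,0,0,-0.09,1, 0.74,-1,0.75,0,0,-0.18,1, 0.74,-1,0.75,0,0,-0.18,1, 0.74,-1,0.75,0,0,-0.18,1, 0.74,-1,0.75,0,0,-0.18,1, 0.74,-1,0.75,0,0,-0.18,1, 0.74,-1,0.75,0,0,-0.18,1, 0.74,-1,0.75,0,0,-0.18,1]' 40
python3 -m jog '[0.74,-1,0,0,0,-0.18,1, 0.74,-1,0,0,0,-0.18,1, 0.74,-1,0,0,0,-0.18,1, 0.74,-1,0,0,0,-0.18,1, 0.74,-1,0,0,0,-0.18,1, 0.74,-1,0,0,0,-0.18,1, 0.74,-1,0,0,0,-0.18,1, 0.74,-1,0,0,0,-0.18,1, 0.74,-1,0,0,0,-0.18,1]' 40
cat >> h.py <<'E'
from scipy.spatial.transform import Rotation as Ro
import cv2
def snap(name):
    s=env.get_state(); T=np.eye(4); q=s['orientation']; T[:3,:3]=Ro.from_quat(np.r_[q[1:],q[0]]).as_matrix(); T[:3,3]=s['tcp_pos']
    p,d=eyes.read_camera("wrist"); cv2.imwrite(f"pics/{name}.png",p[:,:,::-1]); np.savez(f"pics/{name}.npz",T=T,d=d)
E
python3 -c "
from h import *
snap('w1')"
```

```text
clock: 0.77
tcp_pos: [0.3054, 0.3507, 0.3848]
orientation: [0.002, 0.409, 0.913, 0.002]
wrist_force: [1.2, 0.2, -0.3]
finger_gap: 0.0854
grip_force: 0.0
clock: 1.52
tcp_pos: [0.4494, 0.1543, 0.3808]
orientation: [-0.001, 0.645, 0.764, -0.0]
wrist_force: [-0.2, 0.6, 0.8]
finger_gap: 0.0855
grip_force: 0.0
```

View pics/w1.png

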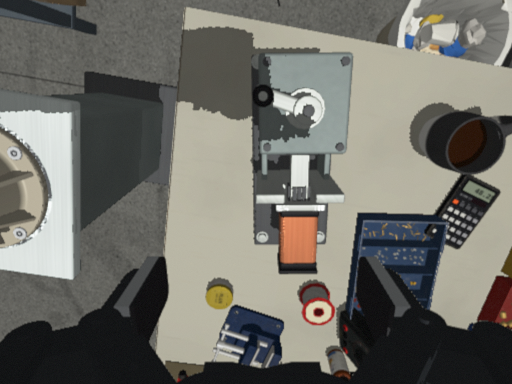

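The wrist view shows the knob top at about (262,96), the crank hub at about (309,108), the copper winding at x 279–317, y 212–265, and the housing's top corners near (258,60), (346,60), (346,147) and (258,150).

Run:
```python
from h import *
np.set_printoptions(precision=4,suppress=True)
z=np.load("pics/w1.npz");T=z['T'];d=z['d'];im=cv2.imread("pics/w1.png")
print(T[:3,:3])
def P(u,v):
    o,r=ray("wrist",u,v,T); return o+r*d[int(round(v)),int(round(u))]
hsv=cv2.cvtColor(im,cv2.COLOR_BGR2HSV)
m=cv2.inRange(hsv,(3,120,120),(16,255,255)); m[:,:270]=0;m[:,325:]=0;m[:200]=0;m[275:]=0
c=max(cv2.findContours(m,0,1)[0],key=cv2.contourArea); box=cv2.boxPoints(cv2.minAreaRect(c)); print(box)
for b in box: print("cu",onz("wrist",*b,.139,T))
yy,xx=np.nonzero(m); 
# winding top points from depth
pts=np.array([P(u,v) for u,v in zip(xx,yy)]); top=pts[np.abs(pts[:,2]-.139)<.004]; print(len(top),len(pts),"median",np.median(top,0))
r=cv2.minAreaRect((top[:,:2]*1e4).astype(np.float32)); print(np.array(r[0])/1e4,np.array(r[1])/1e4,r[2])
# knob
k=(hsv[:,:,2]<60).astype(np.uint8)*255; k[:,:245]=0;k[:,280:]=0;k[:78]=0;k[115:]=0
yy,xx=np.nonzero(k); pk=np.array([P(u,v) for u,v in zip(xx,yy)]); t=pk[(pk[:,2]>.214)&(pk[:,2]<.23)]; print("knob",len(t),np.median(t,0),t.min(0),t.max(0))
for u,v in[(309,108),(313,110),(300,108),(320,108),(309,97),(309,120),(285,102)]: print((u,v),P(u,v))
# housing top by depth
yy,xx=np.mgrid[45:160,245:360]; ph=np.array([P(u,v) for u,v in zip(xx.ravel(),yy.ravel())]); h=ph[np.abs(ph[:,2]-.153)<.003]
r=cv2.minAreaRect((h[:,:2]*1e4).astype(np.float32)); print("housing",np.array(r[0])/1e4,np.array(r[1])/1e4,r[2])
hi=ph[(ph[:,2]>.160)&(ph[:,2]<.212)]; print("crank",np.percentile(hi[:,2],[5,50,95]))
```

```text
[[-0.1677  0.9858 -0.0015]
 [ 0.9858  0.1677  0.0003]
 [ 0.0005 -0.0014 -1.    ]]
[[280. 217.]
 [317. 217.]
 [317. 263.]
 [280. 263.]]
cu [0.4839 0.0817 0.139 ]
cu [0.5298 0.0895 0.139 ]
cu [0.5441 0.0255 0.139 ]
cu [0.4959 0.0173 0.139 ]
1617 1629 median [0.5129 0.0552 0.1383]
[0.5138 0.0539] [0.0461 0.0655] 10.5106201171875
knob 320 [0.437  0.2255 0.2201] [0.4275 0.2154 0.2151] [0.4464 0.2347 0.2254]
(309, 108) [0.4846 0.2199 0.1892]
(313, 110) [0.4889 0.2186 0.1891]
(300, 108) [0.4766 0.2181 0.183 ]
(320, 108) [0.4963 0.2215 0.183 ]
(309, 97) [0.4832 0.23   0.183 ]
(309, 120) [0.4881 0.208  0.1823]
(285, 102) [0.4611 0.2211 0.1773]Traceback (most recent call last):
  File "<stdin>", line 20, in <module>
  File "<stdin>", line 6, in P
  File "h.py", line 4, in ray
    c=eyes.calibration(n); d=np.array([(u-c['cx'])/c['fx'],(v-c['cy'])/c['fy'],1.])
ValueError: time passes only in moves, steps and waits
```

```bash
sed -i 's/c=eyes.calibration(n); d=/c=C.setdefault(n,C.get(n) or eyes.calibration(n)); d=/; s/^def ray/C={}\ndef ray/' h.py
python3 - <<'E'
from h import *
np.set_printoptions(precision=4,suppress=True)
z=np.load("pics/w1.npz");T=z['T'];d=z['d']
def P(u,v):
    o,r=ray("wrist",u,v,T); return o+r*d[int(round(v)),int(round(u))]
yy,xx=np.mgrid[45:160,245:360]; ph=np.array([P(u,v) for u,v in zip(xx.ravel(),yy.ravel())])
f=lambda q:cv2.minAreaRect((q[:,:2]*1e4).astype(np.float32))
h=ph[np.abs(ph[:,2]-.153)<.003]; r=f(h); print("housing",np.array(r[0])/1e4,np.array(r[1])/1e4,r[2])
nr=np.hypot(ph[:,0]-.486,ph[:,1]-.2195)
for a,b in((.1805,.186),(.1875,.195)):
    q=ph[(ph[:,2]>a)&(ph[:,2]<b)&(nr<.022)]; print(len(q),np.array(cv2.minEnclosingCircle((q[:,:2]*1e4).astype(np.float32))[0])/1e4, np.array(f(q)[0])/1e4,np.array(f(q)[1])/1e4)
k=ph[(ph[:,2]>.216)]; print("knob",f(k)[0],f(k)[1])
E
```

```text
housing [0.4836 0.2206] [0.0996 0.1069] 9.594362258911133
562 [0.4843 0.2178] [0.4841 0.2176] [0.0285 0.0284]
105 [0.4844 0.2177] [0.4843 0.2176] [0.0108 0.0108]
knob (4372.64013671875, 2249.07763671875) (187.5556640625, 188.4854736328125)
```

```bash
for i in 1; do
python3 -m jog '[0.15,-0.94,-0.06,0,0,-0.037,1, 0.15,-0.94,-0.06,0,0,-0.037,1, 0.15,-0.94,-0.06,0,0,-0.037,1, 0.15,-0.94,-0.06,0,0,-0.037,1, 0.15,-0.94,-0.06,0,0,-0.037,1]' | tail -2
python3 -m jog '[0.15,-0.94,-0.06,0,0,-0.037,1, 0.15,-0.94,-0.06,0,0,-0.037,1, 0.15,-0.94,-0.06,0,0,-0.037,1, 0.15,-0.94,-0.06,0,0,-0.037,1, 0.15,-0.94,-0.06,0,0,-0.037,1]' | tail -2
python3 -m jog '[0.15,-0.94,-0.06,0,0,-0.037,1, 0.15,-0.94,-0.06,0,0,-0.037,1, 0.15,-0.94,-0.06,0,0,-0.037,1, 0.15,-0.94,-0.06,0,0,-0.037,1, 0.15,-0.94,-0.06,0,0,-0.037,1, 0.15,-0.94,-0.06,0,0,-0.037,1, 0.15,-0.94,-0.06,0,0,-0.037,1]'; done
python3 -c "
from h import *
snap('w2')
i=cv2.imread('pics/w2.png'); cv2.imwrite('pics/w2b.png',i)"
```

```text
finger_gap: 0.0855
grip_force: 0.0
finger_gap: 0.0856
grip_force: 0.0
clock: 2.98
tcp_pos: [0.5407, -0.4092, 0.3437]
orientation: [-0.001, 0.767, 0.641, 0.0]
wrist_force: [-0.4, 0.1, -1.0]
finger_gap: 0.0854
grip_force: 0.0
```

View pics/w2.png

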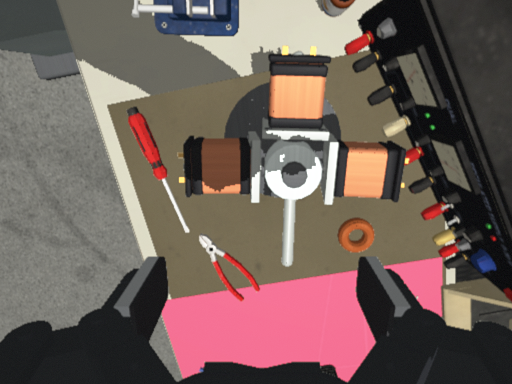

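The wrist view shows the hub cap ring centred near (293,170). The peg runs from (290,200) down to its tip at (288,264), and the other three coils sit at the top, left and right.

Run:
```python
from h import *
np.set_printoptions(precision=4,suppress=True)
z=np.load("pics/w2.npz");T=z['T'];d=z['d']
def P(u,v):
    o,r=ray("wrist",u,v,T); return o+r*d[int(round(v)),int(round(u))]
yy,xx=np.mgrid[130:275,250:330]; ph=np.array([P(u,v) for u,v in zip(xx.ravel(),yy.ravel())])
f=lambda q:cv2.minAreaRect((q[:,:2]*1e4).astype(np.float32))
q=ph[(ph[:,2]>.197)&(ph[:,2]<.208)]; print("cap",len(q),np.median(q,0)[2],np.array(f(q)[0])/1e4,np.array(f(q)[1])/1e4)
c=np.array(f(q)[0])/1e4
n=np.hypot(*(ph[:,:2]-c).T)
q=ph[(n>.036)&(n<.11)&(ph[:,1]<c[1]-.03)&(ph[:,2]>.15)&(ph[:,2]<.195)&(abs(ph[:,0]-.555)<.03)]; r=f(q); print("peg",len(q),np.array(r[0])/1e4,np.array(r[1])/1e4,r[2], q[:,2].min(),q[:,2].max())
m=q[:,:2].mean(0); v=np.linalg.svd(q[:,:2]-m)[2][0]; v*=np.sign(v@(m-c)); print(m,v,"angle",np.degrees(np.arctan2(v[1],v[0])),"from c",np.degrees(np.arctan2(*(m-c)[::-1])),"reach",((q[:,:2]-c)@v).max())
p=c+.080*v; t=p-T[:2,3]; psi=np.degrees(np.arctan2(T[1,1],T[0,1])); print("grip",p,"shift/0.2",t/.2,"psi",psi)
```

```text
cap 531 0.20165588554697633 [ 0.5691 -0.4107] [0.0231 0.0227]
peg 709 [ 0.5548 -0.4792] [0.0684 0.0119] 78.13819122314453 0.16910188589314085 0.1816552988395802
[ 0.5547 -0.4779] [-0.2039 -0.979 ] angle -101.76554909379459 from c -102.1000855817238 reach 0.1041774743064038
grip [ 0.5528 -0.489 ] shift/0.2 [ 0.0601 -0.3992] psi -10.242862435260887
```

```bash
python3 -m jog '[0.06,-0.4,-0.1,0,0,-0.009,1, 0.06,-0.4,-0.1,0,0,-0.009,1, 0.06,-0.4,-0.3,0,0,-0.009,1, 0.06,-0.4,-0.5,0,0,-0.009,1, 0.06,-0.4,-0.7,0,0,-0.009,1, 0.06,-0.4,-0.85,0,0,-0.009,1, 0.06,-0.4,-0.943,0,0,-0.009,1, 0.06,-0.4,-0.943,0,0,-0.009,1]' 20
python3 -m jog '[0,0,0,0,0,0,-1, 0,0,0,0,0,0,-1, 0,0,0,0,0,0,-1, 0,0,0,0,0,0,-1, 0,0,0,0,0,0,-1, 0,0,0,0,0,0,-1, 0,0,0,0,0,0,-1]' 20
python3 - <<'E'
import numpy as np
a=np.radians(-101.9); 
for k in range(1,13):
    b=a-np.radians(6.51)*k; print(k,np.round(.08*np.array([np.cos(b)-np.cos(a),np.sin(b)-np.sin(a)])/.2,3),round(-6.51*k/180,3))
E
```

```text
clock: 3.7
tcp_pos: [0.5511, -0.4848, 0.152]
orientation: [-0.004, 0.776, 0.631, -0.0]
wrist_force: [-0.2, 0.3, -0.2]
finger_gap: 0.0856
grip_force: 0.0
clock: 4.28
tcp_pos: [0.5523, -0.4904, 0.1581]
orientation: [0.001, 0.777, 0.63, 0.0]
wrist_force: [0.3, 1.4, 4.7]
finger_gap: 0.0114
grip_force: 19.8
1 [-0.044  0.012] -0.036
2 [-0.086  0.029] -0.072
3 [-0.126  0.05 ] -0.109
4 [-0.163  0.076] -0.145
5 [-0.198  0.106] -0.181
6 [-0.228  0.139] -0.217
7 [-0.255  0.176] -0.253
8 [-0.277  0.216] -0.289
9 [-0.295  0.258] -0.325
10 [-0.307  0.301] -0.362
11 [-0.315  0.346] -0.398
12 [-0.318  0.392] -0.434
```

```bash
python3 -m jog '[-0.044,0.012,0,0,0,-0.036,-1, -0.086,0.029,0,0,0,-0.072,-1, -0.126,0.05,0,0,0,-0.109,-1, -0.163,0.076,0,0,0,-0.145,-1, -0.198,0.106,0,0,0,-0.181,-1, -0.228,0.139,0,0,0,-0.217,-1, -0.255,0.176,0,0,0,-0.253,-1, -0.277,0.216,0,0,0,-0.289,-1, -0.295,0.258,0,0,0,-0.325,-1, -0.307,0.301,0,0,0,-0.362,-1, -0.315,0.346,0,0,0,-0.398,-1, -0.318,0.392,0,0,0,-0.434,-1]' 20
python3 -m jog '[0,0,0,0,0,0,-1, 0,0,0,0,0,0,-1]' 20
python3 -m jog '[0,0,0,0,0,0,1, 0,0,0,0,0,0,1, 0,0,0,0,0,0,1, 0,0,0,0,0,0,1, 0,0,0,0,0,0,1, 0,0,0.3,0,0,0,1, 0,0,0.5,0,0,0,1, 0,0,0.7,0,0,0,1, 0,0,0.9,0,0,0,1, 0,0,0.9,0,0,0,1, 0,0,0.9,0,0,0,1]' 20
python3 - <<'E'
from h import *
np.set_printoptions(precision=4,suppress=True)
snap('w3')
z=np.load("pics/w3.npz");T=z['T'];d=z['d']; print(T)
def P(u,v):
    o,r=ray("wrist",u,v,T); return o+r*d[int(round(v)),int(round(u))]
yy,xx=np.mgrid[100:380:2,100:420:2]; ph=np.array([P(u,v) for u,v in zip(xx.ravel(),yy.ravel())])
f=lambda q:cv2.minAreaRect((q[:,:2]*1e4).astype(np.float32))
q=ph[(ph[:,2]>.197)&(ph[:,2]<.208)]; r=f(q);print("cap",len(q),np.array(r[0])/1e4,np.array(r[1])/1e4)
c=np.array([.5691,-.4107])
q=ph[(ph[:,0]<c[0]-.034)&(ph[:,0]>c[0]-.11)&(ph[:,2]>.158)&(ph[:,2]<.19)&(abs(ph[:,1]-c[1])<.022)]
m=q[:,:2].mean(0); v=np.linalg.svd(q[:,:2]-m)[2][0]; print(len(q),m,v,f(q),"tip x",q[:,0].min(), q[:,2].min(),q[:,2].max())
E
```

```text
clock: 5.28
tcp_pos: [0.4882, -0.4116, 0.158]
orientation: [0.001, 1.0, -0.003, 0.001]
wrist_force: [0.7, 0.3, 4.6]
finger_gap: 0.0109
grip_force: 20.6
clock: 5.45
tcp_pos: [0.4883, -0.4112, 0.158]
orientation: [0.0, 1.0, 0.001, 0.0]
wrist_force: [-2.3, 1.7, 7.1]
finger_gap: 0.0115
grip_force: 20.6
clock: 6.37
tcp_pos: [0.4893, -0.4128, 0.3422]
orientation: [0.003, 1.0, -0.0, 0.003]
wrist_force: [-1.0, -0.1, 0.5]
finger_gap: 0.0857
grip_force: 0.0
[[ 1.     -0.0003  0.0061  0.4893]
 [-0.0003 -1.     -0.0068 -0.4128]
 [ 0.0061  0.0068 -1.      0.3422]
 [ 0.      0.      0.      1.    ]]
cap 5 [ 0.5587 -0.4115] [0.0067 0.0001]
220 [ 0.5021 -0.4119] [-1.     -0.0054] ((4999.44873046875, -4111.48779296875), (113.92094421386719, 692.1550903320312), 89.96849822998047) tip x 0.4653372668351529 0.16931530794995098 0.1824332065817838
```

View pics/w3.png

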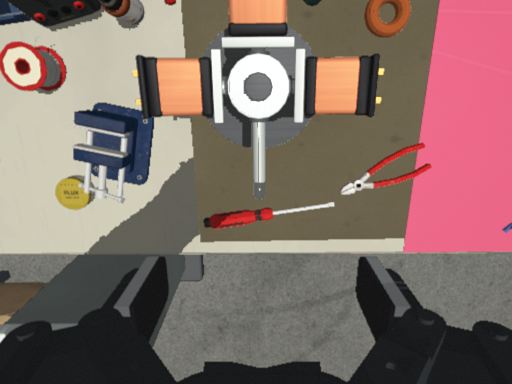

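The peg now points to −x within 0.3°, with y ≈ −0.411, the tip at x ≈ 0.466 (pixel (258,193)) and the tip centre at z ≈ 0.175. Next is the crank.

```bash
python3 -m jog '[-0.065,0.8,0,0,0,0.139,1, -0.065,0.8,0,0,0,0.139,1, -0.065,0.8,0,0,0,0.139,1, -0.065,0.8,0,0,0,0.139,1, -0.065,0.8,0,0,0,0.139,1]' 20|grep tcp
python3 -m jog '[-0.065,0.8,0,0,0,0.139,1, -0.065,0.8,0,0,0,0.139,1, -0.065,0.8,0,0,0,0.139,1, -0.065,0.8,0,0,0,0.139,1, -0.065,0.8,0,0,0,0.139,1]' 20|grep tcp
python3 -m jog '[-0.065,0.8,0,0,0,0.139,1, -0.065,0.8,0,0,0,0.139,1, -0.065,0.8,0,0,0,0.139,1, -0.065,0.8,0,0,0,0.139,1, -0.065,0.8,0,0,0,0.139,1]' 20|grep tcp
python3 -m jog '[-0.065,0.8,0,0,0,0.139,0, -0.065,0.8,0,0,0,0.139,0, -0.065,0.8,0,0,0,0.139,0, -0.065,0.8,0,0,0,0.139,0, -0.065,0.8,0,0,0,0.139,0, -0.065,0.8,0,0,0,0.139,0, -0.065,0.8,0,0,0,0.139,0, -0.065,0.8,0,0,0,0.139,0]' 20
python3 - <<'E'
from h import *
s=env.get_state(); q=s['orientation']; M=Ro.from_quat(np.r_[q[1:],q[0]]).as_matrix()
print("psi",np.degrees(np.arctan2(M[1,1],M[0,1])),s['joint_pos'][5],(np.array([.4373,.2249,.186])-s['tcp_pos'])/.2)
E
```

```text
tcp_pos: [0.4735, -0.2453, 0.3358]
tcp_pos: [0.4605, -0.0863, 0.3357]
tcp_pos: [0.4478, 0.0732, 0.3353]
clock: 8.33
tcp_pos: [0.4364, 0.2273, 0.336]
orientation: [-0.0, 0.643, 0.766, -0.001]
wrist_force: [0.0, 0.0, 0.2]
finger_gap: 0.0428
grip_force: 0.0
psi 9.922058501259162 1.7148375356671648 [ 0.0044437  -0.0121912  -0.74976307]
```

```bash
python3 -m jog '[0.004,-0.012,-0.2,0,0,0,0, 0.004,-0.012,-0.4,0,0,0,0, 0.004,-0.012,-0.6,0,0,0,0, 0.004,-0.012,-0.7,0,0,0,0, 0.004,-0.012,-0.75,0,0,0,0, 0.004,-0.012,-0.75,0,0,0,0]' 20
python3 -m jog '[0,0,0,0,0,0,-1, 0,0,0,0,0,0,-1, 0,0,0,0,0,0,-1, 0,0,0,0,0,0,-1, 0,0,0,0,0,0,-1]' 80
python3 - <<'E'
import numpy as np
from h import env
print(env.get_state()['tcp_pos'])
c=np.array([.4843,.2177]); k=np.array([.4373,.2249])
a=np.arctan2(*(k-c)[::-1]); print(np.degrees(a))
for s in(0,180,270):
  for j in range(1,13):
    b=a+np.radians(s); e=b+np.radians(15*j); print(s,15*j,np.round(.048*np.array([np.cos(e)-np.cos(b),np.sin(e)-np.sin(b)])/.2,3))
E
```

```text
clock: 8.83
tcp_pos: [0.4359, 0.2243, 0.1846]
orientation: [-0.001, 0.644, 0.765, -0.002]
wrist_force: [-0.4, 0.2, 0.4]
finger_gap: 0.043
grip_force: 0.0
clock: 9.25
tcp_pos: [0.438, 0.2263, 0.1889]
orientation: [0.001, 0.642, 0.766, 0.001]
wrist_force: [-2.4, -1.5, 8.3]
finger_gap: 0.0176
grip_force: 78.7
[0.43801266 0.22630794 0.18885099]
171.29048357799505
0 15 [-0.001 -0.063]
0 30 [ 0.014 -0.123]
0 45 [ 0.044 -0.178]
0 60 [ 0.087 -0.224]
0 75 [ 0.141 -0.256]
0 90 [ 0.201 -0.274]
0 105 [ 0.264 -0.275]
0 120 [ 0.324 -0.26 ]
0 135 [ 0.379 -0.23 ]
0 150 [ 0.425 -0.186]
0 165 [ 0.457 -0.133]
0 180 [ 0.474 -0.073]
180 15 [0.001 0.063]
180 30 [-0.014  0.123]
180 45 [-0.044  0.178]
180 60 [-0.087  0.224]
180 75 [-0.141  0.256]
180 90 [-0.201  0.274]
180 105 [-0.264  0.275]
180 120 [-0.324  0.26 ]
180 135 [-0.379  0.23 ]
180 150 [-0.425  0.186]
180 165 [-0.457  0.133]
180 180 [-0.474  0.073]
270 15 [-0.063  0.001]
270 30 [-0.123 -0.014]
270 45 [-0.178 -0.044]
270 60 [-0.224 -0.087]
270 75 [-0.256 -0.141]
270 90 [-0.274 -0.201]
270 105 [-0.275 -0.264]
270 120 [-0.26  -0.324]
270 135 [-0.23  -0.379]
270 150 [-0.186 -0.425]
270 165 [-0.133 -0.457]
270 180 [-0.073 -0.474]
```

```bash
cat > st.py <<'E'
from h import *
c=np.array([.4843,.2177]); s=env.get_state(); p=s['tcp_pos'][:2]-c; r=np.hypot(*p); u=p/r; t=np.array([-u[1],u[0]]); f=s['wrist_force']
print("ang %.1f r %.4f z %.4f Ftan %.1f Frad %.1f Fz %.1f"%(np.degrees(np.arctan2(p[1],p[0]))%360,r,s['tcp_pos'][2],f[:2]@t,f[:2]@u,f[2]),"clock",round(s['clock'],2))
import sys
if len(sys.argv)>1: sys.exit(0 if -f[:2]@t>float(sys.argv[1]) else 1)
E
python3 -m jog '[-0.001,-0.063,0,0,0,0,-1, 0.014,-0.123,0,0,0,0,-1, 0.044,-0.178,0,0,0,0,-1, 0.087,-0.224,0,0,0,0,-1]' 80
python3 st.py
```

```text
clock: 9.58
tcp_pos: [0.4524, 0.1833, 0.1888]
orientation: [-0.002, 0.641, 0.767, 0.002]
wrist_force: [-9.4, 8.8, 10.7]
finger_gap: 0.0179
grip_force: 79.4
ang 227.2 r 0.0469 z 0.1888 Ftan -12.8 Frad -0.0 Fz 10.7 clock 9.58
```

```bash
python3 -m jog '[0.054,-0.032,0,0,0,0,-1, 0.114,-0.05,0,0,0,0,-1, 0.177,-0.051,0,0,0,0,-1, 0.237,-0.036,0,0,0,0,-1, 0.292,-0.006,0,0,0,0,-1, 0.338,0.038,0,0,0,0,-1, 0.37,0.091,0,0,0,0,-1, 0.387,0.151,0,0,0,0,-1]' 80|grep force
python3 st.py
python3 -m jog '[0.001,0.063,0,0,0,0,-1, -0.014,0.123,0,0,0,0,-1, -0.044,0.178,0,0,0,0,-1, -0.087,0.224,0,0,0,0,-1, -0.141,0.256,0,0,0,0,-1, -0.201,0.274,0,0,0,0,-1]' 80|grep force
python3 st.py
```

```text
wrist_force: [-6.5, -12.2, 9.7]
grip_force: 79.4
ang 349.7 r 0.0490 z 0.1888 Ftan -13.2 Frad -4.2 Fz 9.7 clock 10.25
wrist_force: [8.7, -9.1, 0.3]
grip_force: 78.6
ang 75.9 r 0.0490 z 0.1889 Ftan -10.7 Frad -6.7 Fz 0.3 clock 10.75
```

```bash
python3 -m jog '[-0.063,0.001,0,0,0,0,-1]' 80 >/dev/null && python3 st.py 7 &&
python3 -m jog '[-0.060,-0.015,0,0,0,0,-1]' 80 >/dev/null && python3 st.py 7 &&
python3 -m jog '[-0.055,-0.030,0,0,0,0,-1]' 80 >/dev/null && python3 st.py 7 &&
python3 -m jog '[-0.046,-0.043,0,0,0,0,-1]' 80 >/dev/null && python3 st.py 7 &&
python3 -m jog '[-0.032,-0.054,0,0,0,0,-1]' 80 >/dev/null && python3 st.py 7 &&
python3 -m jog '[-0.018,-0.060,0,0,0,0,-1]' 80 >/dev/null && python3 st.py 7
```

```text
ang 90.2 r 0.0487 z 0.1890 Ftan -11.9 Frad -4.7 Fz -2.0 clock 10.83
ang 104.6 r 0.0484 z 0.1890 Ftan -11.8 Frad -2.6 Fz -2.6 clock 10.92
ang 119.2 r 0.0480 z 0.1890 Ftan -11.3 Frad -1.2 Fz -4.5 clock 11.0
ang 134.5 r 0.0477 z 0.1890 Ftan -11.2 Frad -1.6 Fz -1.4 clock 11.08
ang 149.9 r 0.0474 z 0.1890 Ftan -11.2 Frad 0.8 Fz -1.0 clock 11.17
ang 165.5 r 0.0471 z 0.1890 Ftan -9.9 Frad 0.7 Fz 0.5 clock 11.25
```

```bash
python3 -m jog '[-0.001,-0.063,0,0,0,0,-1]' 80 >/dev/null && python3 st.py 6.5 &&
python3 -m jog '[0.015,-0.060,0,0,0,0,-1]' 80 >/dev/null && python3 st.py 6.5 &&
python3 -m jog '[0.030,-0.055,0,0,0,0,-1]' 80 >/dev/null && python3 st.py 6.5 &&
python3 -m jog '[0.044,-0.046,0,0,0,0,-1]' 80 >/dev/null && python3 st.py 6.5 &&
python3 -m jog '[0.053,-0.032,0,0,0,0,-1]' 80 >/dev/null && python3 st.py 6.5 &&
python3 -m jog '[0.060,-0.017,0,0,0,0,-1]' 80 >/dev/null && python3 st.py 6.5
```

```text
ang 181.3 r 0.0469 z 0.1889 Ftan -9.9 Frad 0.9 Fz 2.7 clock 11.33
ang 196.7 r 0.0469 z 0.1889 Ftan -9.9 Frad 1.0 Fz 6.3 clock 11.42
ang 212.2 r 0.0468 z 0.1888 Ftan -9.7 Frad 0.3 Fz 6.6 clock 11.5
ang 228.0 r 0.0469 z 0.1888 Ftan -10.1 Frad 0.5 Fz 9.4 clock 11.58
ang 243.6 r 0.0471 z 0.1888 Ftan -10.8 Frad 0.5 Fz 10.2 clock 11.67
ang 259.2 r 0.0473 z 0.1888 Ftan -8.5 Frad 0.7 Fz 10.8 clock 11.75
```

```bash
python3 -m jog '[0.063,-0.001,0,0,0,0,-1]' 80 >/dev/null && python3 st.py 6 &&
python3 -m jog '[0.060,0.015,0,0,0,0,-1]' 80 >/dev/null && python3 st.py 6 &&
python3 -m jog '[0.055,0.030,0,0,0,0,-1]' 80 >/dev/null && python3 st.py 6 &&
python3 -m jog '[0.046,0.043,0,0,0,0,-1]' 80 >/dev/null && python3 st.py 6 &&
python3 -m jog '[0.032,0.054,0,0,0,0,-1]' 80 >/dev/null && python3 st.py 6 &&
python3 -m jog '[0.018,0.060,0,0,0,0,-1]' 80 >/dev/null && python3 st.py 6
```

```text
ang 274.6 r 0.0475 z 0.1887 Ftan -11.4 Frad 1.5 Fz 12.2 clock 11.83
ang 291.2 r 0.0479 z 0.1889 Ftan -2.8 Frad -0.8 Fz 5.1 clock 11.92
```

The resistance dropped from 11.4 to 2.8 N at about 1.33 turns. I'll hold still, confirm that, then let go.

```bash
python3 -m jog '[0,0,0,0,0,0,-1, 0,0,0,0,0,0,-1]' 80 >/dev/null; python3 st.py
python3 -m jog '[0,0,0,0,0,0,0, 0,0,0,0,0,0,0, 0,0,0,0,0,0,0, 0,0,0,0,0,0,0, 0,0,0.3,0,0,0,0, 0,0,0.6,0,0,0,0, 0,0,0.75,0,0,0,0, 0,0,0.75,0,0,0,0, 0,0,0.75,0,0,0,0]' 80
python3 - <<'E'
from h import *
snap('w4')
E
```

```text
ang 294.9 r 0.0478 z 0.1889 Ftan 0.7 Frad 2.7 Fz 6.5 clock 12.08
clock: 12.83
tcp_pos: [0.5034, 0.1748, 0.3431]
orientation: [0.003, 0.642, 0.766, 0.004]
wrist_force: [0.4, -0.1, -0.1]
finger_gap: 0.0426
grip_force: 0.0
```

View pics/w4.png

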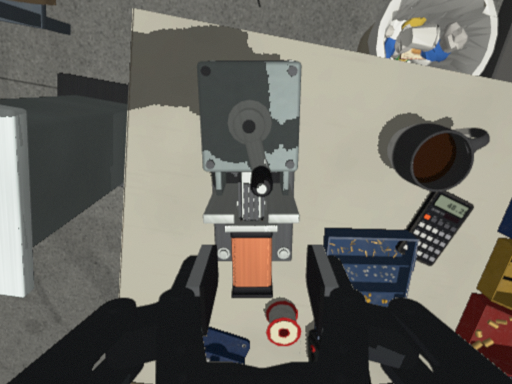

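The coil is free. Its mouth plate (rows about 226–235) has moved off the stripper (rows about 210–222), and the copper spans x 232–271, y 238–288. It is still carried by the nose.

Run:
```python
from h import *
np.set_printoptions(precision=4,suppress=True)
z=np.load("pics/w4.npz");T=z['T'];d=z['d'];im=cv2.imread("pics/w4.png")
def P(u,v):
    o,r=ray("wrist",u,v,T); return o+r*d[int(round(v)),int(round(u))]
m=cv2.inRange(cv2.cvtColor(im,cv2.COLOR_BGR2HSV),(3,110,90),(16,255,255)); m[:230]=0;m[300:]=0;m[:,:225]=0;m[:,280:]=0
yy,xx=np.nonzero(m); p=np.array([P(u,v) for u,v in zip(xx,yy)]); p=p[np.abs(p[:,2]-.138)<.005]
r=cv2.minAreaRect((p[:,:2]*1e4).astype(np.float32)); print("cu",np.array(r[0])/1e4,np.array(r[1])/1e4,r[2])
A=np.c_[p,np.ones(len(p))]; co=np.linalg.lstsq(A[:,[0,1,3]],p[:,2],rcond=None)[0]; print("z plane",co,np.median(p[:,2]))
c=np.array([.4843,.2177]); th=np.radians(10); ey=np.array([np.sin(th),-np.cos(th)]); ex=np.array([np.cos(th),np.sin(th)])
for w in np.arange(-.02,.021,.01):
  out=[]
  for v in range(195,310,2): pass
yy,xx=np.mgrid[195:310,215:290]; p=np.array([P(u,v) for u,v in zip(xx.ravel(),yy.ravel())]); s=(p[:,:2]-c)@ey; l=(p[:,:2]-c)@ex
for a in np.arange(.09,.225,.004):
    k=(s>=a)&(s<a+.004)&(abs(l)<.03)&(p[:,2]>.10); 
    if k.sum()>8: print("%.3f n%d z %.4f  lat %.4f %.4f"%(a,k.sum(),np.median(p[k,2]),l[k].min(),l[k].max()))
```

```text
cu [0.5136 0.0535] [0.0469 0.0661] 10.123952865600586
z plane [-0.0051  0.0001  0.1401] 0.13752251177332925
0.090 n80 z 0.1287  lat -0.0149 0.0143
0.094 n87 z 0.1282  lat -0.0150 0.0143
0.098 n81 z 0.1286  lat -0.0151 0.0143
0.102 n342 z 0.1256  lat -0.0299 0.0299
0.106 n157 z 0.1302  lat -0.0291 0.0300
0.110 n149 z 0.1300  lat -0.0293 0.0300
0.114 n428 z 0.1384  lat -0.0294 0.0299
0.118 n177 z 0.1436  lat -0.0293 0.0299
0.122 n55 z 0.1428  lat -0.0291 0.0255
0.126 n139 z 0.1384  lat -0.0243 0.0246
0.130 n121 z 0.1382  lat -0.0242 0.0248
0.134 n118 z 0.1374  lat -0.0235 0.0236
0.138 n134 z 0.1376  lat -0.0237 0.0237
0.142 n119 z 0.1376  lat -0.0238 0.0237
0.146 n123 z 0.1375  lat -0.0240 0.0237
0.150 n122 z 0.1375  lat -0.0240 0.0237
0.154 n122 z 0.1374  lat -0.0228 0.0238
0.158 n121 z 0.1375  lat -0.0229 0.0239
0.162 n118 z 0.1375  lat -0.0231 0.0239
0.166 n118 z 0.1374  lat -0.0232 0.0239
0.170 n116 z 0.1374  lat -0.0233 0.0239
0.174 n114 z 0.1376  lat -0.0235 0.0240
0.178 n114 z 0.1376  lat -0.0236 0.0227
0.182 n108 z 0.1376  lat -0.0238 0.0227
0.186 n108 z 0.1374  lat -0.0239 0.0227
0.190 n113 z 0.1375  lat -0.0240 0.0228
0.194 n112 z 0.1376  lat -0.0241 0.0228
0.198 n136 z 0.1379  lat -0.0247 0.0246
0.202 n107 z 0.1384  lat -0.0240 0.0241
0.206 n124 z 0.1375  lat -0.0254 0.0254
0.210 n132 z 0.1392  lat -0.0259 0.0259
0.214 n24 z 0.1390  lat -0.0217 0.0241
```

```bash
python3 -m jog '[0.036,-0.2,0,0,0,0.333,1, 0.036,-0.4,0,0,0,0.333,1, 0.036,-0.534,0,0,0,0.333,1, 0.036,-0.534,0,0,0,0.333,1, 0.036,-0.534,0,0,0,0.333,1, 0.036,-0.534,0,0,0,0.333,1, 0.036,-0.534,0,0,0,0.333,1, 0.036,-0.534,0,0,0,0.333,1, 0.036,-0.534,0,0,0,0.333,1]' 20|grep -E "tcp|ori"
python3 -m jog '[0,0,0,0,0,0.333,1, 0,0,0,0,0,0.333,1, 0,0,0,0,0,0.333,1, 0,0,0,0,0,0.333,1, 0,0,0,0,0,0.333,1, 0,0,0,0,0,0.333,1, 0,0,0,0,0,0.333,1, 0,0,0,0,0,0.333,1, 0,0,0,0,0,0.333,1]' 20|grep -E "tcp|ori"
python3 -m jog '[0,0,0,0,0,0.333,1, 0,0,0,0,0,0.333,1, 0,0,0,0,0,0.333,1, 0,0,0,0,0,0.333,1, 0,0,-0.1,0,0,0.333,1, 0,0,-0.2,0,0,0.333,1, 0,0,-0.3,0,0,0.333,1, 0,0,-0.465,0,0,0.333,1, 0,0,-0.465,0,0,0.333,1, 0,0,-0.465,0,0,0.333,1, 0,0,-0.465,0,0,0.333,1]' 20
python3 - <<'E'
from h import *
snap('w5'); s=env.get_state(); q=s['orientation']; M=Ro.from_quat(np.r_[q[1:],q[0]]).as_matrix()
print("psi",np.degrees(np.arctan2(M[1,1],M[0,1])),s['joint_pos'],(np.array([.5107,.068,.095])-s['tcp_pos'])/.2)
E
```

```text
tcp_pos: [0.5081, 0.0674, 0.3349]
orientation: [-0.002, 0.171, 0.985, -0.0]
tcp_pos: [0.5081, 0.0676, 0.3349]
orientation: [-0.001, -0.344, 0.939, 0.001]
clock: 15.3
tcp_pos: [0.5081, 0.0676, 0.2427]
orientation: [0.001, 0.765, -0.644, -0.001]
wrist_force: [-0.1, -0.2, -0.4]
finger_gap: 0.0856
grip_force: 0.0
psi -170.2208026129969 [-2.45409198e-02  1.90099340e-01 -8.56985856e-02  1.29523378e+00
  1.14472353e-05 -1.76601643e+00] [ 0.00927168  0.00231257 -0.74322673]
```

View pics/w5.png

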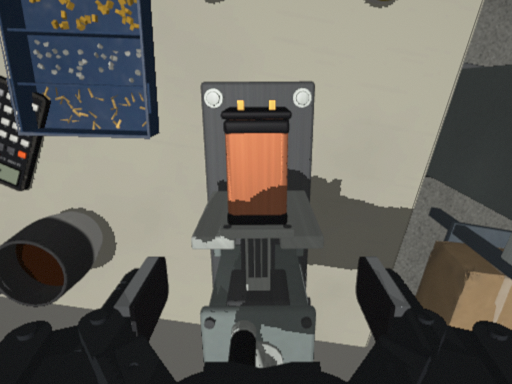

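The coil is seen straight on and level, with the copper at x 226–288, y 130–215. I'll check the lateral offset before descending.

Run:
```python
from h import *
np.set_printoptions(precision=4,suppress=True)
z=np.load("pics/w5.npz");T=z['T'];im=cv2.imread("pics/w5.png")
m=cv2.inRange(cv2.cvtColor(im,cv2.COLOR_BGR2HSV),(3,100,60),(16,255,255)); m[:120]=0;m[225:]=0;m[:,:215]=0;m[:,300:]=0
for v in(140,165,190,210):
    x=np.nonzero(m[v])[0]; l,r=[np.linalg.inv(T)@np.r_[onz("wrist",u,v,.1377,T),1] for u in(x.min()-.5,x.max()+.5)]
    print(v,x.min(),x.max(),"tool y centre %.4f width %.4f tool x %.4f"%((l[1]+r[1])/2,abs(r[1]-l[1]),l[0]))
```

```text
140 225 287 tool y centre -0.0038 width 0.0474 tool x 0.0424
165 226 286 tool y centre -0.0039 width 0.0470 tool x 0.0231
190 227 286 tool y centre -0.0037 width 0.0474 tool x 0.0029
210 228 285 tool y centre -0.0038 width 0.0467 tool x -0.0140
```

```bash
python3 -m jog '[0.014,0.002,-0.15,0,0,0,1, 0.014,0.002,-0.3,0,0,0,1, 0.014,0.002,-0.45,0,0,0,1, 0.014,0.002,-0.6,0,0,0,1, 0.014,0.002,-0.7,0,0,0,1, 0.014,0.002,-0.74,0,0,0,1, 0.014,0.002,-0.74,0,0,0,1]' 40
python3 -m jog '[0,0,0,0,0,0,-0.1, 0,0,0,0,0,0,-0.1, 0,0,0,0,0,0,-0.1, 0,0,0,0,0,0,-0.1, 0,0,0,0,0,0,-0.1, 0,0,0,0,0,0,-0.1]' 40
python3 -m jog '[0,0,0,0,0,0,-0.1, 0,0,0,0,0,0,-0.1]' 70
```

```text
clock: 15.93
tcp_pos: [0.5109, 0.0679, 0.0946]
orientation: [0.001, 0.765, -0.644, -0.001]
wrist_force: [-0.0, 0.1, 0.0]
finger_gap: 0.0853
grip_force: 0.0
clock: 16.43
tcp_pos: [0.5126, 0.0677, 0.0976]
orientation: [-0.001, 0.765, -0.644, 0.001]
wrist_force: [-1.8, -0.4, 6.0]
finger_gap: 0.0475
grip_force: 42.9
clock: 16.6
tcp_pos: [0.5126, 0.0677, 0.0977]
orientation: [-0.001, 0.765, -0.644, 0.001]
wrist_force: [-1.9, -1.5, 7.0]
finger_gap: 0.0473
grip_force: 70.8
```

```bash
python3 -m jog '[0,0,0.015,0,0,0,-0.1, 0,0,0.025,0,0,0,-0.1, 0,0,0.025,0,0,0,-0.1]' 70
python3 -m jog '[0,0,0.01,0,0,0,-0.1, 0,0,0.01,0,0,0,-0.1]' 70
```

```text
clock: 16.85
tcp_pos: [0.5112, 0.0675, 0.1005]
orientation: [0.001, 0.765, -0.644, -0.0]
wrist_force: [0.7, -3.6, -8.1]
finger_gap: 0.0474
grip_force: 73.4
clock: 17.02
tcp_pos: [0.511, 0.0675, 0.1023]
orientation: [0.001, 0.765, -0.644, -0.0]
wrist_force: [-0.4, -3.8, -8.6]
finger_gap: 0.0472
grip_force: 73.4
```

```bash
python3 -m jog '[0,0,-0.008,0,0,0,-0.1, 0.009,-0.049,-0.008,0,0,0,-0.1, 0.017,-0.098,-0.008,0,0,0,-0.1]' 70|grep -E "tcp|wrist|gap"
python3 -m jog '[0.017,-0.098,0,0,0,0,-0.1, 0.034,-0.197,0,0,0,0,-0.1, 0.052,-0.296,0,0,0,0,-0.1, 0.069,-0.394,0,0,0,0,-0.1, 0.087,-0.4925,0,0,0,0,-0.1, 0.087,-0.4925,0,0,0,0,-0.1]' 70
python3 -c "
from h import *
snap('w6')"
```

```text
tcp_pos: [0.5148, 0.0484, 0.1007]
wrist_force: [0.2, 0.9, -8.8]
finger_gap: 0.0474
clock: 17.77
tcp_pos: [0.5339, -0.0546, 0.1012]
orientation: [0.0, 0.764, -0.645, 0.001]
wrist_force: [0.9, 0.6, -8.6]
finger_gap: 0.0473
grip_force: 73.4
```

View pics/w6.png

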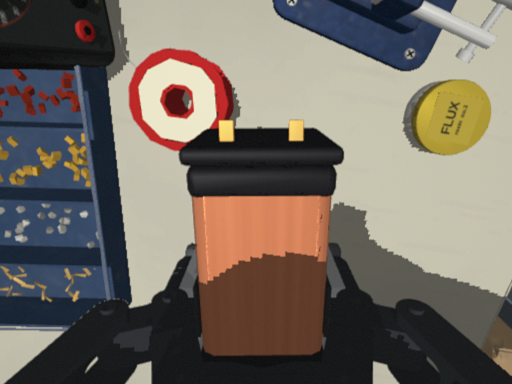

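The coil is off the nose and held at its middle, with the copper from y 195 to 355 and the cap at y 130–195. I'll measure its pose in the hand.

```bash
cat > hold.py <<'E'
from h import *
import sys
np.set_printoptions(precision=4,suppress=True)
n=sys.argv[1]; snap(n) if len(sys.argv)>2 else 0
z=np.load(f"pics/{n}.npz");T=z['T'];d=z['d'];im=cv2.imread(f"pics/{n}.png")
hsv=cv2.cvtColor(im,cv2.COLOR_BGR2HSV)
m=cv2.inRange(hsv,(3,90,40),(18,255,255)); m[:150]=0; m[:,:185]=0;m[:,340:]=0
yy,xx=np.nonzero(m); c=eyes.calibration("wrist"); C['wrist']=c
def loc(u,v):
    zz=d[v,u]; return np.c_[(u-c['cx'])/c['fx']*zz,(v-c['cy'])/c['fy']*zz,zz,np.ones(len(u))]@c['tool_from_camera'].T
p=loc(xx,yy); p=p[np.abs(p[:,2]-np.median(p[:,2]))<.006]
co=np.linalg.lstsq(np.c_[p[:,:2],np.ones(len(p))],p[:,2],rcond=None)[0]
print("top face tool z at TCP axis %.4f, slopes x %.3f y %.3f; x range %.4f %.4f"%(co[2],co[0],co[1],*np.percentile(p[:,0],[.5,99.5])))
r=cv2.minAreaRect((p[:,:2]*1e4).astype(np.float32)); print(np.array(r[0])/1e4,np.array(r[1])/1e4,r[2])
g=np.mgrid[100:200:2,180:345:3]; q=loc(g[1].ravel(),g[0].ravel()); q=q[(abs(q[:,2]-co[2])<.012)]
print("cap end x",np.percentile(q[:,0],[90,97,99.5]))
E
python3 hold.py w6
```

```text
top face tool z at TCP axis -0.0402, slopes x 0.001 y 0.008; x range -0.0181 0.0473
[0.0143 0.0005] [0.0482 0.0672] 89.45609283447266
cap end x [0.0637 0.0665 0.0704]
```

```bash
python3 -m jog '[0,-0.02,0.1,0,0,-0.02,-0.1, -0.03,-0.1,0.25,0,0,-0.05,-0.1, -0.08,-0.2,0.4,0,0,-0.08,-0.1, -0.12,-0.3,0.495,0,0,-0.11,-0.1, -0.16,-0.42,0.495,0,0,-0.14,-0.1, -0.2,-0.54,0.495,0,0,-0.17,-0.1, -0.24,-0.66,0.495,0,0,-0.2,-0.1, -0.28,-0.78,0.495,0,0,-0.23,-0.1, -0.32,-0.85,0.495,0,0,-0.26,-0.1, -0.33,-0.89,0.495,0,0,-0.278,-0.1]' 70
python3 -m jog '[-0.03,-0.08,0,0,0,-0.03,-0.1, -0.07,-0.18,0,0,0,-0.06,-0.1, -0.11,-0.3,0,0,0,-0.09,-0.1, -0.15,-0.42,0,0,0,-0.12,-0.1, -0.19,-0.54,0,0,0,-0.15,-0.1, -0.23,-0.66,0,0,0,-0.18,-0.1, -0.27,-0.78,0,0,0,-0.21,-0.1, -0.3,-0.85,0,0,0,-0.24,-0.1, -0.325,-0.893,0,0,0,-0.265,-0.1, -0.325,-0.893,0,0,0,-0.278,-0.1, -0.325,-0.893,0,0,0,-0.278,-0.1, -0.325,-0.893,0,0,0,-0.278,-0.1]' 70
python3 hold.py w7 1
python3 - <<'E'
from h import *
s=env.get_state(); q=s['orientation']; M=Ro.from_quat(np.r_[q[1:],q[0]]).as_matrix()
print(M,"psi",np.degrees(np.arctan2(M[1,1],M[0,1])),s['tcp_pos'],s['wrist_force'],(np.array([.403,-.4112,.1548])-s['tcp_pos'])/.2)
p,d=eyes.read_camera("scene"); q,_=eyes.read_camera("top")
f=lambda i,x,y,w,h:cv2.resize(i[y:y+h,x:x+w],(400,300),interpolation=cv2.INTER_CUBIC)
cv2.imwrite("pics/s7.png",np.hstack([f(p,270,205,160,120),f(q,310,120,160,120)])[:,:,::-1])
E
```

```text
clock: 18.65
tcp_pos: [0.465, -0.2297, 0.1998]
orientation: [-0.0, -0.418, 0.908, 0.0]
wrist_force: [-0.1, 1.0, -8.5]
finger_gap: 0.047
grip_force: 75.8
clock: 19.65
tcp_pos: [0.4012, -0.4064, 0.1996]
orientation: [-0.0, 0.001, 1.0, 0.001]
wrist_force: [-0.3, 0.5, -8.0]
finger_gap: 0.0472
grip_force: 75.6
top face tool z at TCP axis -0.0400, slopes x -0.001 y 0.007; x range -0.0188 0.0465
[ 0.0135 -0.001 ] [0.0482 0.0673] 89.7278823852539
cap end x [0.0631 0.066  0.0697]
[[-9.99997916e-01  2.03520941e-03 -1.62219475e-04]
 [ 2.03501755e-03  9.99997240e-01  1.17426345e-03]
 [ 1.64608899e-04  1.17393089e-03 -9.99999297e-01]] psi 89.88339092936064 [ 0.40141689 -0.40623502  0.19979689] [ 0.11497083  0.92508352 -9.83993574] [ 0.00791553 -0.02482491 -0.22498447]
```

View pics/s7.png

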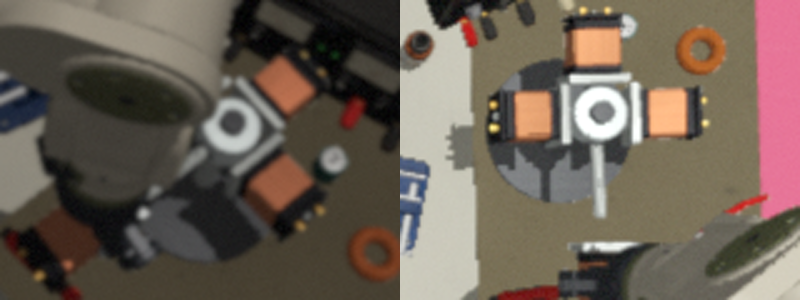

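The coil sits short of the peg tip with its mouth towards the hub. In the top crop the mouth plate's left edge is at (568,247) and the peg tip at (600,215). I'll check both laterally in the same camera.

Run:
```python
from h import *
np.set_printoptions(precision=4,suppress=True)
f=lambda x,y:((x-400)*.4+310,y*.4+120)
print("plate left edge",onz("top",*f(568,247),.246),"peg tip",onz("top",*f(600,212),.176),"peg mid",onz("top",*f(597,165),.173),"cap",onz("top",*f(601,113),.202))
```

```text
plate left edge [ 0.4344 -0.3624  0.246 ] peg tip [ 0.4691 -0.4125  0.176 ] peg mid [ 0.5172 -0.4114  0.173 ] cap [ 0.5671 -0.4086  0.202 ]
```

Run:
```python
from h import *
np.set_printoptions(precision=4,suppress=True)
for n in("top","scene"):
    p,d=eyes.read_camera(n); c=eyes.calibration(n)
    v,u=np.mgrid[0:384,0:512]; X=np.stack([(u-c['cx'])/c['fx']*d,(v-c['cy'])/c['fy']*d,d],-1).reshape(-1,3); W=(X-c['t'])@c['R']; W=W.reshape(384,512,3)
    k=(W[...,0]>.425)&(W[...,0]<.445)&(W[...,1]>-.47)&(W[...,1]<-.34)&(W[...,2]>.17)&(W[...,2]<.27)
    for vv,uu in sorted(zip(*np.nonzero(k)))[::1 if n=="top" else 4]: print(n,vv,uu,W[vv,uu],p[vv,uu]) if (vv%2==0 and uu%2==0) else 0
```

```text
top 218 378 [ 0.4361 -0.3756  0.2   ] [123 123 115]
top 218 380 [ 0.4361 -0.3763  0.2168] [105 106 101]
top 218 382 [ 0.4362 -0.3752  0.2405] [117 122 116]
top 218 384 [ 0.4362 -0.3782  0.2475] [223 226 222]
top 218 386 [ 0.4361 -0.383   0.247 ] [208 211 209]
top 218 388 [ 0.4361 -0.3871  0.2493] [230 234 230]
top 218 390 [ 0.436  -0.3922  0.2481] [233 237 233]
top 218 392 [ 0.436  -0.3967  0.2488] [236 240 235]
top 218 394 [ 0.4359 -0.4018  0.2476] [237 241 237]
top 218 396 [ 0.4359 -0.4067  0.2471] [237 240 235]
top 218 398 [ 0.4358 -0.4112  0.2476] [233 237 232]
top 218 400 [ 0.4357 -0.4169  0.2443] [203 206 202]
top 220 380 [ 0.431  -0.382   0.1937] [108 109 102]
top 220 382 [ 0.4314 -0.3762  0.2361] [79 81 79]
top 220 384 [ 0.4314 -0.3779  0.2479] [109 111 109]
top 220 386 [ 0.4313 -0.3834  0.2451] [96 95 90]
top 220 388 [ 0.4313 -0.388   0.2458] [100  97  93]
top 220 390 [ 0.4313 -0.392   0.2486] [148 149 144]
top 220 392 [ 0.4311 -0.3996  0.2379] [162 162 156]
top 220 394 [ 0.4311 -0.4048  0.2363] [158 162 157]
top 220 396 [ 0.431  -0.4086  0.24  ] [154 158 154]
top 222 380 [ 0.4261 -0.3811  0.1969] [96 90 77]
top 222 382 [ 0.4263 -0.3805  0.2186] [25 27 30]
top 222 384 [ 0.4265 -0.3813  0.2344] [21 19 18]
top 222 386 [ 0.4266 -0.384   0.2425] [28 28 29]
top 222 388 [ 0.4265 -0.3886  0.2431] [28 26 32]
top 222 390 [ 0.4265 -0.3933  0.2431] [30 28 28]
top 222 392 [ 0.4264 -0.398   0.2435] [23 24 25]
top 222 394 [ 0.4263 -0.403   0.2424] [27 29 31]
scene 290 326 [ 0.4334 -0.4328  0.246 ] [150 150 148]
scene 292 326 [ 0.4318 -0.4355  0.2417] [94 95 93]
scene 296 326 [ 0.434  -0.4381  0.212 ] [72 73 72]
```

```bash
python3 -m jog '[0,-0.025,-0.1,0,0,0,-0.1, 0,-0.025,-0.2,0,0,0,-0.1, 0,-0.025,-0.229,0,0,0,-0.1, 0,-0.025,-0.229,0,0,0,-0.1, 0,-0.025,-0.229,0,0,0,-0.1]' 70
python3 -m jog '[0.07,0,0,0,0,0,-0.1, 0.14,0,0,0,0,0,-0.1, 0.2,0,0,0,0,0,-0.1, 0.2,0,0,0,0,0,-0.1]' 70
```

```text
clock: 20.32
tcp_pos: [0.4014, -0.4114, 0.1545]
orientation: [-0.0, 0.002, 1.0, 0.0]
wrist_force: [-0.3, -0.5, -8.5]
finger_gap: 0.047
grip_force: 75.5
clock: 20.65
tcp_pos: [0.4445, -0.4126, 0.1559]
orientation: [0.002, 0.001, 1.0, -0.001]
wrist_force: [1.1, 0.0, -8.3]
finger_gap: 0.0468
grip_force: 75.7
```

```bash
python3 -m jog '[0.06,0,-0.005,0,0,0,-0.1, 0.12,0,-0.005,0,0,0,-0.1, 0.18,0,-0.005,0,0,0,-0.1, 0.235,0,-0.005,0,0,0,-0.1, 0.235,0,-0.005,0,0,0,-0.1]' 70
python3 -m jog '[0.03,0,0,0,0,0,-0.1, 0.05,0,0,0,0,0,-0.1, 0.05,0,0,0,0,0,-0.1, 0.05,0,0,0,0,0,-0.1]' 70
```

```text
clock: 21.07
tcp_pos: [0.491, -0.412, 0.1537]
orientation: [0.001, 0.001, 1.0, -0.0]
wrist_force: [0.7, -0.6, -8.2]
finger_gap: 0.047
grip_force: 75.7
clock: 21.4
tcp_pos: [0.4983, -0.4118, 0.1533]
orientation: [-0.0, 0.002, 1.0, 0.0]
wrist_force: [-1.1, -0.8, -8.6]
finger_gap: 0.0472
grip_force: 75.7
```

```bash
python3 -m jog '[0,0,0,0,0.015,0,-0.1, 0,0,-0.01,0,0.03,0,-0.1, 0,0,-0.02,0,0.03,0,-0.1, 0,0,-0.02,0,0.03,0,-0.1]' 70
python3 -m jog '[0,0,-0.01,0,0,0,-0.1, 0,0,-0.01,0,0,0,-0.1]' 70|grep -E "tcp|wrist"
python3 -m jog '[0,0,-0.01,0,0,0,-0.1, 0,0,-0.01,0,0,0,-0.1]' 70|grep -E "tcp|wrist"
python3 -c "
from h import *
print(env.get_state()['ft_torque'])"
```

```text
clock: 21.73
tcp_pos: [0.4986, -0.4117, 0.1484]
orientation: [-0.047, 0.002, 0.999, 0.0]
wrist_force: [0.5, 0.1, -9.8]
finger_gap: 0.0473
grip_force: 75.8
tcp_pos: [0.4985, -0.4121, 0.1481]
wrist_force: [0.9, 0.4, -7.4]
tcp_pos: [0.4985, -0.4125, 0.1478]
wrist_force: [-1.1, 1.0, 3.4]
[ 0.23225711  0.44406349 -0.00571051]
```

```bash
python3 -m jog '[0.01,0,0.007,0,0,0,-0.1, 0.02,0,0.007,0,0,0,-0.1, 0.03,0,0.006,0,0,0,-0.1, 0.03,0,0.006,0,0,0,-0.1]' 70|grep -E "tcp|wrist"
python3 -m jog '[0.01,0,0,0,0,0,-0.1, 0.02,0,0,0,0,0,-0.1, 0.02,0,0,0,0,0,-0.1]' 70|grep -E "tcp|wrist"
```

```text
tcp_pos: [0.5016, -0.4121, 0.1475]
wrist_force: [-12.0, 0.0, 4.7]
tcp_pos: [0.5016, -0.412, 0.1475]
wrist_force: [-25.0, 0.2, 8.8]
```

```bash
python3 -m jog '[-0.02,0,0.004,0,0,0,-0.1, -0.032,0,0.008,0,0,0,-0.1, -0.032,0,0.008,0,0,0,-0.1]' 50
python3 -m jog '[0,0,0,0,0,0,-0.1, 0,0,0,0,0,0,-0.1, 0,0,0,0,0,0,-0.1]' 20|grep -E "tcp|wrist|gr"
```

```text
clock: 22.9
tcp_pos: [0.5014, -0.412, 0.1477]
orientation: [-0.047, 0.002, 0.999, 0.0]
wrist_force: [-4.4, -0.3, -4.6]
finger_gap: 0.0469
grip_force: 76.2
tcp_pos: [0.5015, -0.412, 0.1477]
wrist_force: [-5.0, -1.0, -4.3]
grip_force: 76.1
```

```bash
python3 -m jog '[0,0,0,0,0,0,0.1, 0,0,0,0,0,0,0.3, 0,0,0,0,0,0,0.5, 0,0,0,0,0,0,0.7, 0,0,0,0,0,0,0.7, 0,0,0,0,0,0,0.7]' 20
python3 -m jog '[-0.01,0,0.1,0,0,0,0.7, -0.02,0,0.25,0,0,0,0.7, -0.03,0,0.4,0,0,0,0.7, -0.06,0,0.6,0,-0.03,0,0.7, -0.1,0,0.8,0,-0.03,0,0.7, -0.3,0,0.8,0,-0.03,0,0.7, -0.5,0,0.8,0,-0.03,0,0.7, -0.5,0,0.8,0,-0.03,0,0.7]' 20
python3 - <<'E'
from h import *
np.set_printoptions(precision=4,suppress=True)
p,d=eyes.read_camera("top"); c=eyes.calibration("top")
v,u=np.mgrid[0:384,0:512]; X=np.stack([(u-c['cx'])/c['fx']*d,(v-c['cy'])/c['fy']*d,d],-1).reshape(-1,3); W=((X-c['t'])@c['R']).reshape(384,512,3)
for x in np.arange(.43,.57,.008):
    k=(abs(W[...,0]-x)<.004)&(abs(W[...,1]+.411)<.05)&(W[...,2]>.12)&(W[...,2]<.23)
    if k.sum(): q=W[k]; print("x %.3f n%d z %.4f y %.4f..%.4f"%(x,k.sum(),np.median(q[:,2]),q[:,1].min(),q[:,1].max()),np.median(p[k],0))
E
```

```text
clock: 23.65
tcp_pos: [0.5027, -0.412, 0.1488]
orientation: [-0.046, 0.002, 0.999, -0.001]
wrist_force: [0.7, -0.1, 0.0]
finger_gap: 0.0725
grip_force: 0.0
clock: 24.32
tcp_pos: [0.3969, -0.411, 0.3095]
orientation: [-0.001, 0.004, 1.0, -0.0]
wrist_force: [0.8, 1.1, -1.5]
finger_gap: 0.0725
grip_force: 0.0
x 0.438 n30 z 0.1713 y -0.4351..-0.3853 [112.  101.5  66.5]
x 0.446 n72 z 0.1942 y -0.4362..-0.3842 [53.5 51.5 52. ]
x 0.454 n74 z 0.1930 y -0.4358..-0.3859 [71.  68.5 66.5]
x 0.462 n84 z 0.1919 y -0.4332..-0.3867 [238.5 172.  122.5]
x 0.470 n72 z 0.1903 y -0.4334..-0.3861 [244.  175.5 125.5]
x 0.478 n68 z 0.1906 y -0.4350..-0.3862 [242.  174.5 125. ]
x 0.486 n66 z 0.1896 y -0.4317..-0.3864 [240.5 173.  123. ]
x 0.494 n68 z 0.1890 y -0.4325..-0.3868 [238. 171. 121.]
x 0.502 n76 z 0.1880 y -0.4331..-0.3863 [236.5 169.  119.5]
x 0.510 n78 z 0.1871 y -0.4342..-0.3867 [235. 167. 118.]
x 0.518 n73 z 0.1858 y -0.4344..-0.3863 [228. 162. 114.]
x 0.526 n72 z 0.1857 y -0.4341..-0.3851 [92.5 77.  73.5]
x 0.534 n87 z 0.1842 y -0.4405..-0.3803 [128. 132. 128.]
x 0.542 n106 z 0.1886 y -0.4499..-0.3624 [212. 216. 212.]
x 0.550 n133 z 0.1877 y -0.4607..-0.3613 [208. 214. 211.]
x 0.558 n129 z 0.1894 y -0.4604..-0.3613 [207. 214. 208.]
x 0.566 n130 z 0.1902 y -0.4603..-0.3618 [154.  148.5 146.5]
```

The coil hangs centred on the front-pointing peg, with its mouth at the hub and its closed end at x ≈ 0.44. It follows the peg's slope and the gripper is clear.

```bash
python3 -c "
from workcell import env
print(env.hand_in())"
```

```text
the job is handed in; nothing more can be done
None
```

The job is handed in: the empty peg points to the front edge, the coil came free at about 1.33 crank turns (I stopped there), and it now hangs on that peg with its mouth at the hub, after about 24 s of robot time.

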